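# Wedge the dovetailed lid onto the weight box

### The arm

A 6-joint arm with a two-finger parallel gripper is mounted at the origin on the work surface. World frame = base frame: x ahead of the robot, y to its left, z up, the work surface at z = 0. Lengths are in m, angles in degrees, forces in N, time in s.
With the tool pointing down it reaches from about 0.3 to 0.75 m from the base axis. Payload 8.5 kg.
Tool frame: the origin (TCP) lies at the very end of the fingers, on their centre line; the grasp point (between the pads) lies 19 mm behind it (env.pinch_z is the distance from the TCP to the grasp point, in m); z points along the fingers, y is the line along which they close (so a half turn about z gives the same grasp; the last joint's range is limited). The gripper opens to 85 mm and grips with 20 to 120 N. Pads are 22 mm wide; open, the fingers measure 114 mm over their backs; the gripper's body (76 mm by 85 mm) begins 54 mm behind the grasp point. The pads swing forward as they close: fully open they stand 13 mm farther back than shut.
Start: joints at [-82.81, 21.807, 74.336, -0, 83.858, -12.336], TCP at [0.184, -0.518, 0.207] pointing down, gripper open.
Joint ranges: [-178.18, 178.18], [-50.72, 133.34], [12.68, 142.11], [-81.47, 261.47], [9.98, 163.14], [-165.26, 165.26]. Speed limits (degrees/s): [136.94, 136.94, 180, 180, 180, 180].

### API

Orientations are given as a 3x3 rotation matrix whose columns are the frame's x, y, z axes.
In Python, from rig import env, viewer gives the robot as it stands.
- The arm moves only by the tool drive_tool, never from a script. Its argument "series" is a list of rows, each a list of 3 entries, a list of its own where there are three numbers: the shift along the tool's x, y, z in m, then the turn about the tool's z in degrees, then the finger opening in m, from 0 to 0.0854. A call has 1 to 20 rows; each row is the pose to reach, as a shift and turn from the pose commanded when the call began, along the tool's axes at that moment; what a row does not reach only later rows make up. A row lasts 1/10 s, in which the tool goes at most 50 mm and 8.59 degrees, less where a joint would pass 70% of its speed; a pose out of reach is approached as far as the arm can. A call with a gripper value outside its range is refused whole. The fingers move at their own pace and stop on an object; "newtons" is the grip in N (left out, the last holds). Time passes only in rows, so rows that repeat a pose let the fingers close. It gives the time, the measured TCP pose, the force, the opening and the grip force at its end, in the units of the state.
- env.observe(): the state, without advancing time (a new reading comes with each control period).
- viewer.get_image(name): name is "scene" or "side" or "wrist"; returns a dict with "img" (420x560x3 uint8, red, green, blue), "depth" (420x560 float32, m along the optical axis (not along the pixel's ray), 0 where there is no reading), "camera_matrix" (3x3 intrinsics, pixels), "rvec" (rotation vector, rad) and "tvec" (3), from world to camera coordinates, as OpenCV has them. Camera axes: x right, y down, z forward; pixel columns grow to the right and rows downward; lengths in m; the calibration is good to about 2 mm. A picture is of the moment at which its call begins.
- env.close_job(): hands the job in; it is judged then, once.
The state is a dict: "time_s": time; "q": joint angles; "qvel": joint speeds; "joint_efforts": joint torques, N m; "position": TCP position; "tool_rot": TCP orientation; "ft_force": force on the tool from outside, world axes, zero at the start; "wrist_torque": the same for the moment, N m; "grip_width": finger opening in m; "gripper_force": force on a finger pad.
Only numpy, scipy, OpenCV 4.12 (cv2) and the standard library are available. Lean on these libraries where they do the work, as an engineer would, in place of code of your own. Each camera call takes 0.05 s, during which the arm holds its last target. There are 200 camera calls.

### The job

Close the small open mahogany weight box with the dovetailed sliding lid that lies on the shelf: enter the lid's narrow end into the wide mouth of the box's tapered dovetail way and slide it in flat most of the way. Then let go of it and push it on gently with the open or shut fingers until it wedges tight and stays gripped on both sides by itself: a push of 10 to 15 N, never over 25 N. At the end stand clear, with everything else on the shelf left where it stands.

Things in the scene. Friction and masses are not known exactly. Their poses are not given: they have to be found in the camera images.
- weight_box: Open mahogany box, fixed, 130 mm long (x), 108 wide (y); its well holds a bell weight below rim height. Origin: centre of the underside; x is the way the lid slides in, z up. Two flat ledges 58 mm above the origin (y = +-24 to +-54 mm) carry the lid between two undercut dovetail cheeks. The way is open at both ends: widest at its mouth, x = -65 mm, narrowest at x = +65 mm.
- way_mouth (a point): Middle of the mouth of the way, at ledge height, at x = -65 mm on the box; axes as the box.
- cheek_left: Dovetail cheek on the +y ledge, 14 mm high; origin at mid length and mid width of the box, at ledge height; axes as the box. Flank leans inwards 30 degrees and tapers inwards 2.5 degrees towards +x: at its foot 38.8 mm from the centre line at the mouth, 36 at mid length, 33.2 at the far end. With humidity it sits up to 1 mm further in or out, unseen, so the lid wedges up to 12 mm sooner or later.
- cheek_right: The same cheek mirrored, on the -y ledge, always at its drawn place. Wedging is stiff: about 10 to 20 N of push a millimetre. A push of 5 N grips lightly, 10 to 15 N well; over 25 N, or squeezing the lid as hard as that while it wedges, can crack a cheek. Letting go of the squeezed grip block can ease the lid loose, so the last push comes after letting go.
- lid_grip (a point): Point on the lid's grip block, 26 mm above the lid's underside, 30 mm behind the lid's middle (towards the wide tail); x points to the narrow nose, z up. The block is upright mahogany on the lid, 14 mm along x, 36 mm along y, top 40 mm above the lid's underside; grasp it from above.
- lid_nose (a point): Middle of the lid's narrow leading end, at its underside; axes as lid_grip. When wedged it is 48 to 73 mm past the box's middle. Until then the lid is loose: each mm short of wedging gives 0.044 mm of play a side (4 mm a side at 100 mm short); each mm it is held above the ledges costs 0.6 mm a side.
- lid_tail (a point): Middle of the lid's wide trailing end, at half thickness; axes as lid_grip. When wedged it stands 3 to 27 mm out of the mouth, free to be pushed from behind.
- lid: Loose mahogany lid, 150 g, 140 mm long, 8 thick; origin at mid length on the underside, x to the narrow end, z up. Flanks slope as the way's; half width of the underside 39.5 mm at the tail, 36.4 mid, 33.4 at the nose. It wedges with its middle about 10 mm short of the box's middle (22 short to 3 past). It lies by itself on the ledges once its middle is 10 mm inside the mouth. Starts flat on the shelf.
- bell_mid (a point): Bystander: squat stainless bell weight, 52 mm wide, 58 mm high; point at half height.
- brass_mid (a point): Bystander: small brass bell weight, 28 mm wide, 34 mm high; point at half height.
- scoop: Bystander: white plastic weighing scoop, 138 mm long with its handle, 18 mm high; origin under the middle of its pan.
- jar_mid (a point): Bystander: small glass desiccator jar, 72 mm wide, 85 mm high; point at half height.
- forks: Bystander: flat steel weight lifting forks, 170 mm long, 40 mm wide, 6 mm thick; origin on the underside, near the middle.
Mind the look-alikes: they are no part of the job. What is shaped like the lid but purple or turquoise is not meant.

How it is judged:
By the outcome, as a careful person would: the job done as asked, in the order asked, and still so for the second after the job is handed in, with the robot touching nothing.
It also fails if it takes over 53 s, if anything falls off the work surface, if the arm or the gripper's body presses on something with over 40 N, if the wrist force passes 120 N, or if a joint passes its speed limit or range.

## Working session

There is one attempt and no reset: what is moved stays moved. The work goes in short steps, Python scripts to look and compute and a tool call to move; the robot and the scene stay as the last step left them, time stands still between calls to the robot, and variables do not carry over. Pictures are saved under pics/ and viewed, at most 10 in all, crops included, and the job is handed in when it is done.

Besides the shell and the picture viewer there is one more tool, called after "Request:" as name(argument=value, ...) on one line, values as JSON. drive_tool: Moves the arm, as the interface text tells. Its arguments: {"type":"object","properties":{"series":{"type":"array"},"newtons":{"type":"number"}},"required":["series"]}

```bash
mkdir -p pics; cat > h.py <<'E'
from rig import env, viewer
import numpy as np, cv2, pickle
def grab(n):
    d=viewer.get_image(n); pickle.dump(d,open(f'pics/{n}.pkl','wb')); return d
def load(n): return pickle.load(open(f'pics/{n}.pkl','rb'))
def cam(d):
    R=cv2.Rodrigues(np.array(d['rvec'],float))[0]; t=np.array(d['tvec'],float).ravel(); return R,-R.T@t
def ray(d,uv,z):
    R,c=cam(d); K=np.array(d['camera_matrix'])
    uv=np.atleast_2d(uv).astype(float)
    r=np.c_[uv,np.ones(len(uv))]@np.linalg.inv(K).T@R
    return c+r*((z-c[2])/r[:,2])[:,None]
def cloud(d):
    R,c=cam(d);K=np.array(d['camera_matrix']);v,u=np.mgrid[:420,:560]
    r=np.stack([u,v,np.ones_like(u)],-1)@np.linalg.inv(K).T
    return (r*d['depth'][...,None])@R+c
E
python3 - <<'E'
from h import *
for n in ('scene','side','wrist'):
    d=grab(n); cv2.imwrite(f'pics/{n}.png',d['img'][...,::-1]); print(n,cam(d)[1],cam(d)[0][2])
a=[cv2.imread(f'pics/{n}.png') for n in ('scene','side')]
s=env.observe(); print(s['position'],s['tool_rot'],s['ft_force'],s['time_s'],env.pinch_z)
E
```

```text
scene [ 0.944355   -0.52189178  0.94081632] [-0.36866513  0.46470623 -0.80506779]
side [ 0.4363215  -0.86021386  0.78309293] [ 0.09659547  0.76070278 -0.64187272]
wrist [ 0.250414   -0.49380187  0.3731016 ] [-0.26367071 -0.09198599 -0.96021681]
[ 0.18379611 -0.51814371  0.20626099] [[ 9.42480783e-01  3.34260295e-01 -1.69108097e-04]
 [ 3.34260279e-01 -9.42480197e-01  1.06976931e-03]
 [ 1.98200375e-04 -1.06476314e-03 -9.99999413e-01]] [-0.69911123 -0.64134119 -0.77745046] 0.15 0.0187
```

View pics/scene.png

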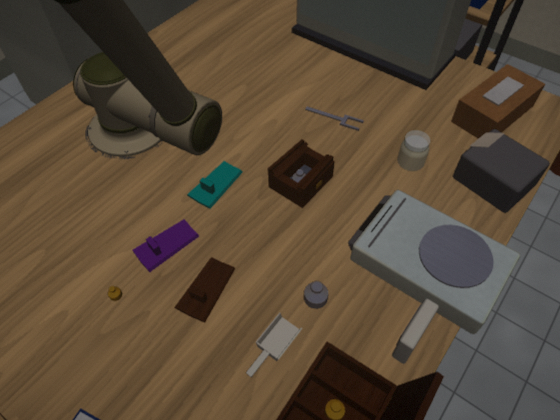

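View pics/side.png

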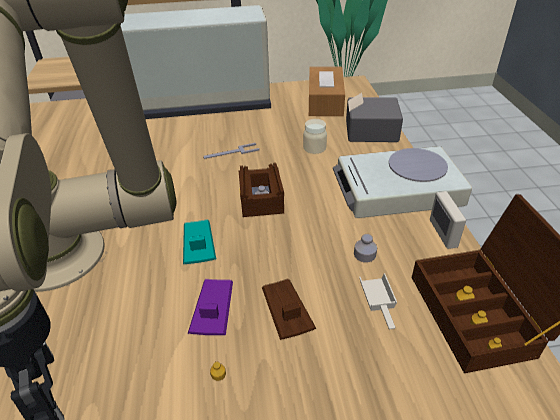

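The scene shows three lid shapes: turquoise (215,184), purple (165,245) and mahogany (205,290). The mahogany one fits the description, since the other two colours are excluded. The open box is at (300,172). I'll confirm both in an enlarged crop and measure them.

```bash
python3 - <<'E'
from h import *
for n,(bx,by),(lx,ly) in (('scene',(300,172),(205,290)),('side',(261,190),(288,308))):
    d=load(n); im=cv2.imread(f'pics/{n}.png'); P=cloud(d)
    f=lambda x,y:cv2.resize(im[y-38:y+38,x-50:x+50],(400,304),interpolation=cv2.INTER_CUBIC)
    cv2.imwrite(f'pics/c_{n}.png',np.hstack([f(bx,by),f(lx,ly)]))
    b=im.astype(int); m=(b.sum(2)<200)&(b[...,2]>b[...,0])
    for k,(x,y),h in (('box',(bx,by),0.02),('lid',(lx,ly),0.004)):
        w=np.zeros(m.shape,bool); w[y-42:y+42,x-45:x+45]=1
        mm=m&w&(P[...,2]>h)&(d['depth']>0)
        nl,lab,st,_=cv2.connectedComponentsWithStats(mm.astype(np.uint8)); mm=lab==1+st[1:,4].argmax()
        Q=P[mm]; print(n,k,len(Q),'z pct',np.percentile(Q[:,2],[5,50,95,99]).round(3))
        S=Q[Q[:,2]>0.064] if k=='box' else Q[Q[:,2]<0.014]
        r=cv2.minAreaRect(S[:,:2].astype(np.float32)*1000); print(r,cv2.boxPoints(r).round(0).tolist())
        if k=='lid':
            T=Q[Q[:,2]>0.034]; print('block top',len(T),T.mean(0).round(4))
            c=cv2.findContours(mm.astype(np.uint8),0,2)[0][0]
E
python3 -c "
import cv2,numpy as np
a=[cv2.imread(f'pics/c_{n}.png') for n in('scene','side')]
cv2.imwrite('pics/crop.png',np.vstack(a)[:600])"
```

```text
scene box 2282 z pct [0.025 0.057 0.073 0.075]
((503.94500732421875, 124.39654541015625), (132.73361206054688, 109.31201171875), 89.18608856201172) [[448.0, 59.0], [558.0, 57.0], [560.0, 190.0], [450.0, 192.0]]
scene lid 1839 z pct [0.006 0.009 0.039 0.042]
((515.7037963867188, -247.24110412597656), (75.26356506347656, 141.83033752441406), 12.690533638000488) [[463.0, -186.0], [495.0, -325.0], [568.0, -308.0], [537.0, -170.0]]
block top 119 [ 0.5234 -0.2763  0.0401]
side box 1561 z pct [0.024 0.057 0.073 0.074]
((508.43634033203125, 123.92424774169922), (132.6006317138672, 107.92725372314453), 89.47340393066406) [[454.0, 58.0], [562.0, 57.0], [563.0, 190.0], [455.0, 191.0]]
side lid 1790 z pct [0.006 0.009 0.039 0.042]
((522.0780029296875, -244.60137939453125), (73.4853286743164, 142.4185333251953), 9.566368103027344) [[474.0, -180.0], [498.0, -321.0], [570.0, -309.0], [546.0, -168.0]]
block top 129 [ 0.5261 -0.2745  0.0396]
```

View pics/crop.png

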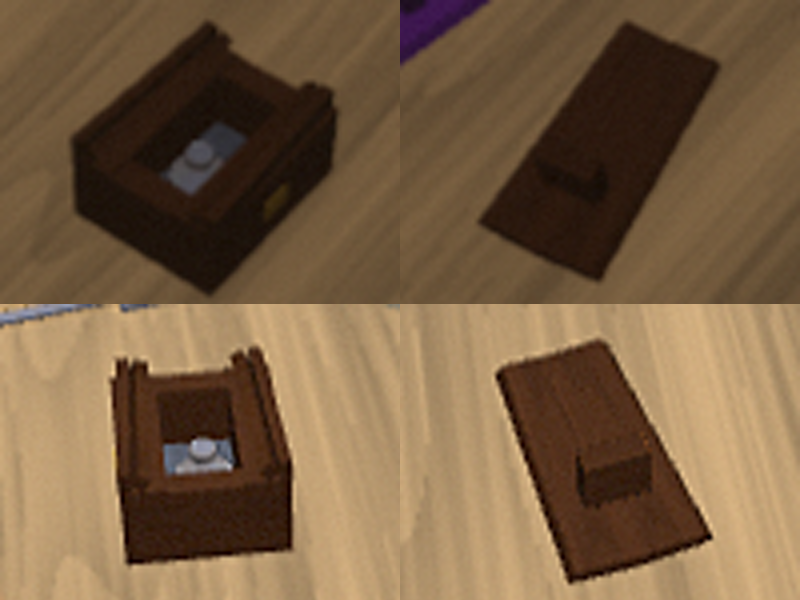

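The crops confirm the mahogany lid at (205,290) in the scene view: its block is at the -y end, so the nose points to +y. The box cheeks look thicker at the far end, so the mouth is at -y. The lid is 142 mm long and the block top is at z 40 mm, as given. I'm moving above the block with a closer look there.

Request:
drive_tool(series=[[[0.2, -0.057, 0.0], 4, 0.06], [[0.403, -0.115, 0.06], 8.5, 0.06], [[0.403, -0.115, 0.06], 8.5, 0.06], [[0.403, -0.115, 0.06], 8.5, 0.06], [[0.403, -0.115, 0.06], 8.5, 0.06], [[0.403, -0.115, 0.06], 8.5, 0.06], [[0.403, -0.115, 0.06], 8.5, 0.06], [[0.403, -0.115, 0.06], 8.5, 0.06], [[0.403, -0.115, 0.06], 8.5, 0.06], [[0.403, -0.115, 0.06], 8.5, 0.06], [[0.403, -0.115, 0.06], 8.5, 0.06], [[0.403, -0.115, 0.06], 8.5, 0.06]], newtons=30)

```text
time_s: 1.35
position: [0.5245, -0.2761, 0.1469]
tool_rot: [[0.982, 0.19, -0.0], [0.19, -0.982, -0.0], [-0.0, 0.0, -1.0]]
ft_force: [0.9, 1.1, 0.3]
grip_width: 0.0602
gripper_force: 0.0
```

```bash
cat > fit.py <<'E'
from h import *
def lidfit(d,lo=0.006,hi=0.013,cen=(0.519,-0.246),rad=0.1,top=0.034):
    P=cloud(d); b=d['img'].astype(int); m=(b.sum(2)<220)&(b[...,0]>b[...,2])&(d['depth']>0)
    m&=np.hypot(P[...,0]-cen[0],P[...,1]-cen[1])<rad
    T=P[m&(P[...,2]>top)&(P[...,2]<top+.012)]
    Q=P[m&(P[...,2]>lo)&(P[...,2]<hi)]
    return Q,T
E
python3 - <<'E'
from fit import *
d=grab('wrist'); cv2.imwrite('pics/w1.png',d['img'][...,::-1])
Q,T=lidfit(d)
print(len(Q),len(T))
if len(T): print(cv2.minAreaRect(T[:,:2].astype(np.float32)*1000),T[:,2].mean())
if len(Q): print(cv2.minAreaRect(Q[:,:2].astype(np.float32)*1000))
s=env.observe(); print(s['position'],s['tool_rot'][:,1],s['time_s'])
# box taper from scene/side, cheek tops
for n in('scene','side'):
    d=load(n);P=cloud(d);m=(P[...,2]>.069)&(P[...,2]<.08)&(abs(P[...,0]-.506)<.065)&(abs(P[...,1]-.124)<.075); S=P[m]*1000
    for y0 in(65,95,125,155,180):
        k=S[abs(S[:,1]-y0)<8]; L=k[k[:,0]<506,0];R=k[k[:,0]>506,0]
        print(n,y0,[np.percentile(a,[3,97]).round(1) if len(a) else None for a in(L,R)])
E
```

```text
7766 583
((524.9132080078125, -272.1134338378906), (35.444488525390625, 13.629586219787598), 10.48792839050293) 0.03932671106082444
((519.0756225585938, -243.83865356445312), (71.18379211425781, 137.14134216308594), 11.511829376220703)
[ 0.52442446 -0.27620201  0.14697356] [ 1.89713273e-01 -9.81839500e-01  2.66423872e-04] 1.4
scene 65 [array([448.6, 466.7]), array([537.5, 557.5])]
scene 95 [array([450.4, 470.5]), array([540. , 556.9])]
scene 125 [array([452.6, 471.8]), array([537.8, 556.6])]
scene 155 [array([455.5, 472.6]), array([537.4, 556.2])]
scene 180 [array([456.7, 475.8]), array([536.5, 554.1])]
side 65 [array([454.1, 471.1]), array([544. , 561.8])]
side 95 [array([456.4, 473.4]), array([543.8, 561.2])]
side 125 [array([458.4, 476.9]), array([542.1, 561.2])]
side 155 [array([460.8, 476.7]), array([542.3, 560.4])]
side 180 [array([462.6, 479.1]), array([543.7, 559.7])]
```

View pics/w1.png

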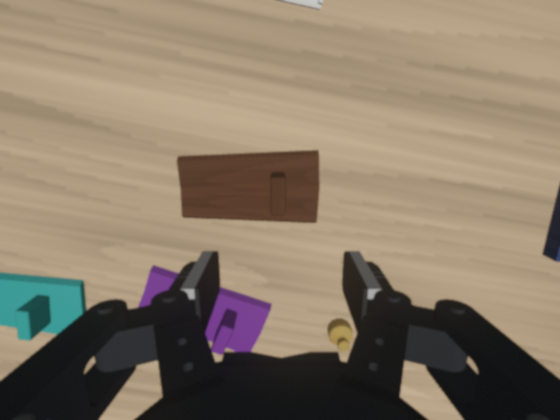

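The wrist view shows the mahogany block at (278,195), fitted at (525,-272) mm with yaw about 100.7. That agrees with the earlier measure to 3 mm. Descending and gripping.

Request:
drive_tool(series=[[[0, -0.002, 0.05], 0, 0.06], [[0, -0.002, 0.095], 0, 0.06], [[0, -0.002, 0.12], 0, 0.06], [[0, -0.002, 0.135], 0, 0.06], [[0, -0.002, 0.135], 0, 0.06], [[0, -0.002, 0.135], 0, 0.005], [[0, -0.002, 0.135], 0, 0.005], [[0, -0.002, 0.135], 0, 0.005], [[0, -0.002, 0.135], 0, 0.005], [[0, -0.002, 0.135], 0, 0.005], [[0, -0.002, 0.135], 0, 0.005], [[0, -0.002, 0.135], 0, 0.005], [[0, -0.002, 0.135], 0, 0.005]], newtons=24)

```text
time_s: 2.7
position: [0.5252, -0.2738, 0.0129]
tool_rot: [[0.982, 0.191, 0.001], [0.191, -0.982, -0.002], [0.001, 0.002, -1.0]]
ft_force: [-1.5, 0.4, 7.2]
grip_width: 0.0128
gripper_force: 23.9
```

Request:
drive_tool(series=[[[0, -0.002, -0.03], 0, 0.005], [[0, -0.002, -0.075], 0, 0.005], [[0.006, -0.05, -0.075], 4, 0.005], [[0.011, -0.1, -0.075], 8, 0.005], [[0.014, -0.15, -0.075], 11.8, 0.005], [[0.017, -0.185, -0.075], 11.8, 0.005], [[0.017, -0.199, -0.075], 11.8, 0.005], [[0.017, -0.199, -0.075], 11.8, 0.005], [[0.017, -0.199, -0.075], 11.8, 0.005], [[0.017, -0.199, -0.075], 11.8, 0.005]])

```text
time_s: 3.7
position: [0.5038, -0.0761, 0.0867]
tool_rot: [[1.0, -0.015, 0.0], [-0.015, -1.0, -0.0], [0.0, 0.0, -1.0]]
ft_force: [-0.2, -0.2, -1.6]
grip_width: 0.0129
gripper_force: 23.6
```

```bash
python3 - <<'E'
from h import *
s=env.observe(); print(s['position'],s['tool_rot'],s['ft_force'],s['grip_width'],s['time_s'])
for n in('scene','side','wrist'):
    d=grab(n);cv2.imwrite(f'pics/{n}2.png',d['img'][...,::-1]);P=cloud(d)
    S=P[(d['img'].astype(int).sum(2)<220)&(P[...,2]>.069)&(P[...,2]<.077)&(abs(P[...,0]-.506)<.065)&(P[...,1]>.05)&(P[...,1]<.2)]*1000
    for y0 in(75,100,125,150,175):
        k=S[abs(S[:,1]-y0)<8]; L=k[k[:,0]<506,0];R=k[k[:,0]>506,0]
        print(n,y0,len(k),[np.percentile(a,[3,97]).round(1) if len(a) else None for a in(L,R)])
    m=(abs(P[...,0]-.506)<.1)&(P[...,1]<.03)&(P[...,1]>-.15)&(P[...,2]>.07)&(P[...,2]<.1)&(d['img'].astype(int).sum(2)<230)&(d['img'][...,0]>d['img'][...,2]*1.2)
    k=P[m]*1000; print('lid',len(k))
    if len(k)>50:
        print(np.percentile(k[:,2],[5,50,95]).round(1), np.percentile(k[:,1],[1,99]).round(1))
        for y0 in(-20,0,15):
            a=k[abs(k[:,1]-y0)<5,0]; print(y0,np.percentile(a,[3,97]).round(1) if len(a) else None)
E
```

```text
[ 0.50384336 -0.0761111   0.0866979 ] [[ 9.99889762e-01 -1.48435665e-02  3.62633688e-04]
 [-1.48434127e-02 -9.99889741e-01 -4.23263539e-04]
 [ 3.68876445e-04  4.17834158e-04 -9.99999845e-01]] [-0.16972521 -0.19431245 -1.64900079] 0.012919527727032457 3.7
scene 75 71 [array([448.8, 468.6]), array([539.3, 556.6])]
scene 100 74 [array([452.4, 470.4]), array([536.4, 556.6])]
scene 125 64 [array([453.9, 471.7]), array([537.4, 556.7])]
scene 150 63 [array([456.1, 474.5]), array([537. , 555.7])]
scene 175 65 [array([456.9, 476.6]), array([536.2, 555. ])]
lid 1356
[77.6 82.1 86. ] [-119.9   19.4]
-20 [476.6 534. ]
0 [474.2 534. ]
15 [475.8 532.9]
side 75 51 [array([454.5, 472.5]), array([543.9, 561.3])]
side 100 39 [array([456.7, 476.8]), array([548.4, 560.5])]
side 125 35 [array([458.7, 476.5]), array([549.5, 561.1])]
side 150 20 [array([460.8, 476.7]), None]
side 175 19 [array([462.5, 478. ]), None]
lid 953
[77.1 82.  91.3] [-117.6   21.1]
-20 [473.6 538.6]
0 [475.9 537.6]
15 [474.3 539.2]
wrist 75 616 [array([454.6, 469.9]), array([542.2, 560. ])]
wrist 100 267 [array([460.4, 471.7]), None]
wrist 125 0 [None, None]
wrist 150 0 [None, None]
wrist 175 0 [None, None]
lid 7358
[77.8 80.8 82.3] [-109.6   23.3]
-20 [484.7 536.7]
0 [485.6 536. ]
15 [486.9 535.4]
```

View pics/wrist2.png

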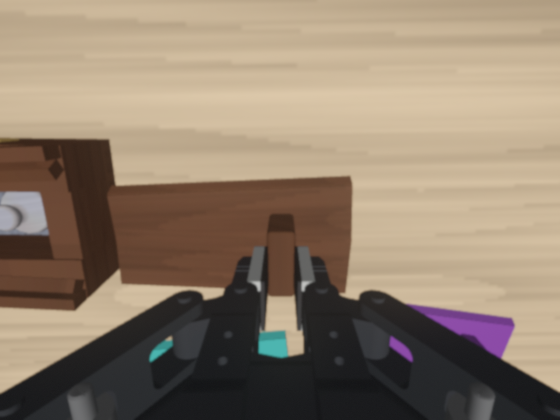

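The wrist view shows the lid held square in line with the box, its nose at (115,235) by the mouth. The axes agree to under 1 mm in the averaged views. Lowering to ledge height and entering.

Request:
drive_tool(series=[[[0, 0, 0.008], 0, 0.005], [[0, 0, 0.014], 0, 0.005], [[0, -0.015, 0.014], 0, 0.005], [[0, -0.03, 0.014], 0, 0.005], [[0, -0.04, 0.014], 0, 0.005], [[0, -0.05, 0.014], 0, 0.005], [[0, -0.06, 0.014], 0, 0.005], [[0, -0.06, 0.014], 0, 0.005]])

```text
time_s: 4.65
position: [0.5042, -0.0134, 0.0728]
tool_rot: [[1.0, -0.012, 0.0], [-0.012, -1.0, 0.0], [0.0, -0.0, -1.0]]
ft_force: [-0.4, -0.2, -0.2]
grip_width: 0.0126
gripper_force: 23.7
```

Request:
drive_tool(series=[[[0, -0.01, 0.0], 0, 0.005], [[0, -0.02, 0.0], 0, 0.005], [[0, -0.03, 0.0], 0, 0.005], [[0, -0.04, 0.0005], 0, 0.005], [[0, -0.045, 0.001], 0, 0.005], [[0, -0.05, 0.0015], 0, 0.005], [[0, -0.05, 0.0015], 0, 0.005]])

```text
time_s: 5.35
position: [0.5049, 0.0358, 0.0711]
tool_rot: [[1.0, -0.013, -0.0], [-0.013, -1.0, 0.0], [-0.0, -0.0, -1.0]]
ft_force: [-0.6, 0.3, -0.9]
grip_width: 0.0127
gripper_force: 23.7
```

Request:
drive_tool(series=[[[0, -0.006, 0.0], 0, 0.005], [[0, -0.012, 0.0], 0, 0.005], [[0, -0.017, 0.0], 0, 0.005], [[0, -0.017, 0.0], 0, 0.005]])

```text
time_s: 5.75
position: [0.5052, 0.0529, 0.0713]
tool_rot: [[1.0, -0.013, 0.0], [-0.013, -1.0, 0.0], [0.0, -0.0, -1.0]]
ft_force: [-0.6, 0.0, -1.6]
grip_width: 0.0129
gripper_force: 23.7
```

```bash
python3 - <<'E'
from h import *
s=env.observe(); print(s['position'],s['ft_force'],s['wrist_torque'])
a=[]
for n,(x,y) in(('scene',(290,180)),('side',(261,190))):
    d=grab(n); im=d['img'][...,::-1]; a.append(cv2.resize(im[y-50:y+50,x-50:x+50],(400,400),interpolation=cv2.INTER_CUBIC))
cv2.imwrite('pics/in1.png',np.hstack(a))
E
```

```text
[0.50517872 0.05287067 0.07125424] [-0.5773832   0.02408505 -1.59208058] [ 0.01451534  0.00382236 -0.04581816]
```

View pics/in1.png

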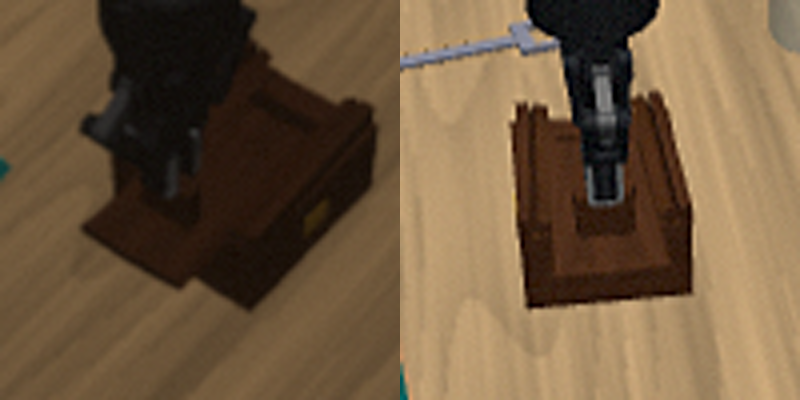

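The lid lies between the cheeks in both crops, with its tail about 40 mm out of the mouth. It still hangs on the gripper (fz -1.6 N), so I'm lowering it onto the ledges and releasing.

Request:
drive_tool(series=[[[0, 0, 0.0007], 0, 0.005], [[0, 0, 0.0014], 0, 0.005], [[0, 0, 0.0014], 0, 0.005]])

```text
time_s: 6.15
position: [0.5053, 0.0522, 0.0708]
tool_rot: [[1.0, -0.014, 0.001], [-0.014, -1.0, -0.0], [0.001, 0.0, -1.0]]
ft_force: [-3.2, 0.9, 9.2]
grip_width: 0.0126
gripper_force: 24.8
```

Request:
drive_tool(series=[[[0, 0, 0.0], 0, 0.04], [[0, 0, 0.0], 0, 0.04], [[0, 0, 0.0], 0, 0.04], [[0, 0, 0.0], 0, 0.04], [[0, 0, -0.03], 0, 0.04], [[0, 0, -0.06], 0, 0.04], [[0, 0.03, -0.06], 8, 0.0], [[0, 0.067, -0.06], 16, 0.0], [[0, 0.067, -0.06], 24, 0.0], [[0, 0.067, -0.06], 32, 0.0], [[0, 0.067, -0.06], 40, 0.0], [[0, 0.067, -0.06], 48, 0.0], [[0, 0.067, -0.06], 56, 0.0], [[0, 0.067, -0.06], 64, 0.0], [[0, 0.067, -0.06], 72, 0.0], [[0, 0.067, -0.06], 80, 0.0], [[0, 0.067, -0.06], 88, 0.0], [[0, 0.067, -0.06], 90, 0.0], [[0, 0.067, -0.06], 90, 0.0], [[0, 0.067, -0.06], 90, 0.0]])

```text
time_s: 8.15
position: [0.5038, -0.0164, 0.1298]
tool_rot: [[-0.009, -1.0, 0.0], [-1.0, 0.009, 0.002], [-0.002, -0.0, -1.0]]
ft_force: [0.4, -0.1, 0.4]
grip_width: 0.0002
gripper_force: 0.0
```

```bash
python3 - <<'E'
from h import *
s=env.observe(); print(s['position'],s['tool_rot'],s['ft_force'],s['grip_width'],s['q'])
a=[]
for n,(x,y) in(('scene',(275,190)),('side',(261,200))):
    d=grab(n); im=d['img'][...,::-1]; a.append(cv2.resize(im[y-50:y+50,x-50:x+50],(400,400),interpolation=cv2.INTER_CUBIC))
    P=cloud(d); k=P[(abs(P[...,0]-.506)<.03)&(P[...,1]<.057)&(P[...,1]>-.03)&(P[...,2]>.061)&(P[...,2]<.07)]
    print(n,len(k),k[:,1].min() if len(k) else 0, np.median(k[:,2]) if len(k) else 0)
cv2.imwrite('pics/in2.png',np.hstack(a))
E
```

```text
[ 0.50382368 -0.01636325  0.12979769] [[-9.39217580e-03 -9.99955778e-01  4.77673362e-04]
 [-9.99954025e-01  9.39308048e-03  1.92831700e-03]
 [-1.93271855e-03 -4.59540308e-04 -9.99998027e-01]] [ 0.39261771 -0.0890985   0.42847416] 0.00023887795522899472 [-1.54049693e+01  2.14714656e+01  8.87739540e+01  1.21275599e-01
  6.97575858e+01  1.65091234e+02]
scene 359 0.007384913102495894 0.06670042633093021
side 305 0.008034605125530225 0.06638235534490389
```

View pics/in2.png

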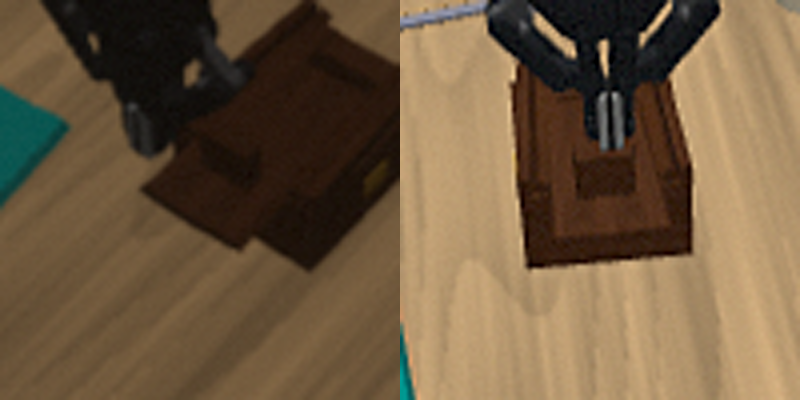

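The lid rests flat between the cheeks with its tail at y about 8 mm (top at 66 mm, as expected). Joint 6 is almost at its limit, so I'm turning back 180 degrees to the equivalent pose.

Request:
drive_tool(series=[[[0.006, 0, 0], -8, 0], [[0.006, 0, 0], -16, 0], [[0.006, 0, 0], -24, 0], [[0.006, 0, 0], -32, 0], [[0.006, 0, 0], -40, 0], [[0.006, 0, 0], -48, 0], [[0.006, 0, 0], -56, 0], [[0.006, 0, 0], -64, 0], [[0.006, 0, 0], -72, 0], [[0.006, 0, 0], -80, 0], [[0.006, 0, 0], -88, 0], [[0.006, 0, 0], -96, 0], [[0.006, 0, 0], -104, 0], [[0.006, 0, 0], -112, 0], [[0.006, 0, 0], -120, 0], [[0.006, 0, 0], -128, 0], [[0.006, 0, 0], -136, 0], [[0.006, 0, 0], -144, 0], [[0.006, 0, 0], -152, 0], [[0.006, 0, 0], -160, 0]])

```text
time_s: 10.25
position: [0.5038, -0.0223, 0.1298]
tool_rot: [[0.346, 0.938, 0.001], [0.938, -0.346, 0.002], [0.002, -0.0, -1.0]]
ft_force: [0.3, -0.2, -0.7]
grip_width: -0.0001
gripper_force: 0.0
```

Request:
drive_tool(series=[[[0, 0, 0], -8, 0], [[0, 0, 0], -16, 0], [[0, 0, 0], -20, 0], [[0, 0, 0.03], -20, 0], [[0, 0, 0.06], -20, 0], [[0, 0, 0.068], -20, 0], [[0, 0, 0.068], -20, 0]])

```text
time_s: 10.95
position: [0.5035, -0.0221, 0.0613]
tool_rot: [[0.011, 1.0, -0.001], [1.0, -0.011, 0.002], [0.002, -0.002, -1.0]]
ft_force: [-0.5, -0.0, -0.0]
grip_width: -0.0004
gripper_force: 0.0
```

```bash
python3 - <<'E'
from h import *
s=env.observe(); print(s['position'],s['tool_rot'],s['ft_force'],s['grip_width'],s['q'],s['time_s'])
E
```

```text
[ 0.50345524 -0.02205477  0.06127933] [[ 0.01080679  0.9999405  -0.00148963]
 [ 0.99993857 -0.01080307  0.00248045]
 [ 0.00246421 -0.00151635 -0.99999581]] [-0.53547889 -0.03160067 -0.03818379] -0.0004424291962288367 [-16.05677731  26.61784217  93.90621086   0.13097919  59.59734146
 -15.50409182] 10.95
```

Request:
drive_tool(series=[[[0.005, 0, 0], 0, 0], [[0.01, 0, 0], 0, 0], [[0.014, 0, 0], 0, 0], [[0.018, 0, 0], 0, 0], [[0.021, 0, 0], 0, 0], [[0.024, 0, 0], 0, 0], [[0.027, 0, 0], 0, 0], [[0.03, 0, 0], 0, 0], [[0.03, 0, 0], 0, 0]])

```text
time_s: 11.85
position: [0.5041, 0.0082, 0.0618]
tool_rot: [[0.011, 1.0, 0.0], [1.0, -0.011, 0.002], [0.002, 0.0, -1.0]]
ft_force: [0.5, 1.1, -0.2]
grip_width: 0.0001
gripper_force: 0.0
```

Request:
drive_tool(series=[[[0.002, 0, 0], 0, 0], [[0.004, 0, 0], 0, 0], [[0.004, 0, 0], 0, 0]])

```text
time_s: 12.15
position: [0.5042, 0.012, 0.0619]
tool_rot: [[0.011, 1.0, 0.001], [1.0, -0.011, 0.002], [0.002, 0.0, -1.0]]
ft_force: [0.0, 0.3, -1.8]
grip_width: -0.0002
gripper_force: 0.0
```

```bash
python3 - <<'E'
from h import *
s=env.observe(); print(s['position'],s['ft_force'])
a=[]
for n,(x,y) in(('scene',(275,190)),('side',(261,200))):
    d=grab(n); im=d['img'][...,::-1]; a.append(cv2.resize(im[y-50:y+50,x-50:x+50],(400,400),interpolation=cv2.INTER_CUBIC))
cv2.imwrite('pics/in3.png',np.hstack(a))
E
```

```text
[0.50418096 0.01202329 0.06187985] [ 0.04544729  0.30364063 -1.75214194]
```

View pics/in3.png

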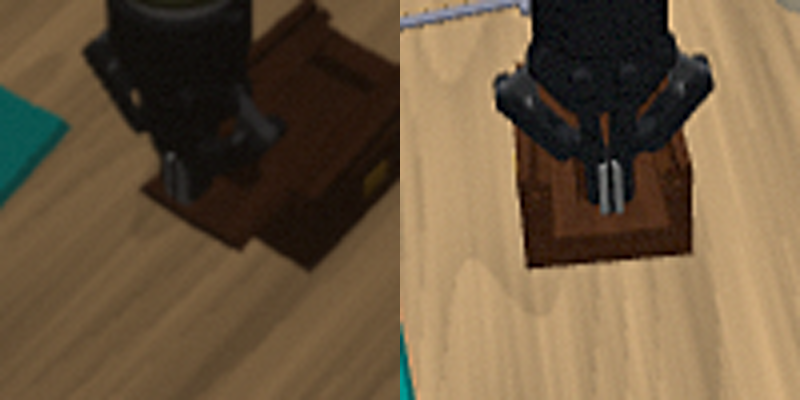

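The shut fingertips turned out to ride just above the lid: the tail corner is unmoved at (145,187) in the crop. They are on the lid's centre line and low behind the grip block, so I'll push on the block's back face just above the lid instead.

Request:
drive_tool(series=[[[0.004, 0, -0.001], 0, 0], [[0.008, 0, -0.001], 0, 0], [[0.012, 0, -0.001], 0, 0], [[0.015, 0, -0.001], 0, 0], [[0.018, 0, -0.001], 0, 0], [[0.021, 0, -0.001], 0, 0], [[0.024, 0, -0.001], 0, 0], [[0.027, 0, -0.001], 0, 0], [[0.03, 0, -0.001], 0, 0], [[0.03, 0, -0.001], 0, 0]])

```text
time_s: 13.25
position: [0.5045, 0.0422, 0.0629]
tool_rot: [[0.011, 1.0, 0.0], [1.0, -0.011, 0.002], [0.002, 0.0, -1.0]]
ft_force: [-0.1, 0.2, 0.5]
grip_width: -0.0004
gripper_force: 0.0
```

```bash
python3 - <<'E'
from h import *
s=env.observe(); print(s['position'],s['ft_force'])
for n in('scene','side'):
    d=grab(n)
    P=cloud(d); k=P[(abs(P[...,0]-.506)<.03)&(P[...,1]<.057)&(P[...,1]>-.03)&(P[...,2]>.061)&(P[...,2]<.068)&(d['depth']>0)]
    print(n,len(k),np.percentile(k[:,1],[0,2]) if len(k) else 0)
E
```

```text
[0.50448371 0.04220166 0.06291755] [-0.12902008  0.15329038  0.5022699 ]
scene 262 [0.01548771 0.01660137]
side 228 [0.0166964 0.0187766]
```

Pushing works: the tail moved to y about 16 mm.

Request:
drive_tool(series=[[[0.002, 0, 0], 0, 0], [[0.004, 0, 0], 0, 0], [[0.006, 0, 0], 0, 0], [[0.008, 0, 0], 0, 0], [[0.01, 0, 0], 0, 0], [[0.011, 0, 0], 0, 0], [[0.012, 0, 0], 0, 0], [[0.012, 0, 0], 0, 0]])

```text
time_s: 14.15
position: [0.5047, 0.054, 0.063]
tool_rot: [[0.011, 1.0, 0.001], [1.0, -0.011, 0.002], [0.002, 0.001, -1.0]]
ft_force: [0.3, 0.4, -0.2]
grip_width: 0.0001
gripper_force: 0.1
```

Request:
drive_tool(series=[[[0.001, 0, 0], 0, 0], [[0.002, 0, 0], 0, 0], [[0.002, 0, 0], 0, 0]])

```text
time_s: 14.45
position: [0.5048, 0.0559, 0.063]
tool_rot: [[0.011, 1.0, 0.001], [1.0, -0.011, 0.002], [0.002, 0.001, -1.0]]
ft_force: [-0.2, -0.9, -0.1]
grip_width: 0.0002
gripper_force: 0.4
```

Request:
drive_tool(series=[[[0.001, 0, 0], 0, 0], [[0.002, 0, 0], 0, 0], [[0.002, 0, 0], 0, 0]])

```text
time_s: 14.75
position: [0.5048, 0.0579, 0.063]
tool_rot: [[0.011, 1.0, 0.001], [1.0, -0.011, 0.002], [0.002, 0.001, -1.0]]
ft_force: [1.3, -0.7, 0.1]
grip_width: 0.0
gripper_force: 0.7
```

Request:
drive_tool(series=[[[0.001, 0, 0], 0, 0], [[0.002, 0, 0], 0, 0], [[0.002, 0, 0], 0, 0]])

```text
time_s: 15.05
position: [0.5049, 0.0599, 0.0631]
tool_rot: [[0.011, 1.0, 0.001], [1.0, -0.011, 0.002], [0.002, 0.001, -1.0]]
ft_force: [1.1, -2.7, 0.4]
grip_width: 0.0003
gripper_force: 1.1
```

Request:
drive_tool(series=[[[0.001, 0, 0], 0, 0], [[0.0015, 0, 0], 0, 0], [[0.0015, 0, 0], 0, 0]])

```text
time_s: 15.35
position: [0.505, 0.0613, 0.0631]
tool_rot: [[0.011, 1.0, 0.001], [1.0, -0.011, 0.002], [0.002, 0.001, -1.0]]
ft_force: [2.2, -4.4, 1.4]
grip_width: -0.0
gripper_force: 1.7
```

Request:
drive_tool(series=[[[0.0005, 0, 0], 0, 0], [[0.001, 0, 0], 0, 0], [[0.001, 0, 0], 0, 0]])

```text
time_s: 15.65
position: [0.505, 0.0622, 0.0631]
tool_rot: [[0.011, 1.0, 0.001], [1.0, -0.011, 0.002], [0.002, 0.001, -1.0]]
ft_force: [3.5, -3.7, 1.0]
grip_width: 0.0001
gripper_force: 2.1
```

Request:
drive_tool(series=[[[0.0005, 0, 0], 0, 0], [[0.001, 0, 0], 0, 0], [[0.001, 0, 0], 0, 0]])

```text
time_s: 15.95
position: [0.505, 0.0632, 0.0631]
tool_rot: [[0.011, 1.0, 0.001], [1.0, -0.011, 0.002], [0.002, 0.001, -1.0]]
ft_force: [2.7, -4.6, 2.1]
grip_width: -0.0001
gripper_force: 2.2
```

Some side load is building (fx about 3 N), so I'm backing off to relax it before the final push.

Request:
drive_tool(series=[[[-0.003, 0, 0], 0, 0], [[-0.003, 0.0007, 0], 0, 0], [[-0.001, 0.0007, 0], 0, 0], [[0, 0.0007, 0], 0, 0], [[0, 0.0007, 0], 0, 0]])

```text
time_s: 16.45
position: [0.5053, 0.0637, 0.0629]
tool_rot: [[0.011, 1.0, 0.0], [1.0, -0.011, 0.002], [0.002, 0.0, -1.0]]
ft_force: [0.5, -0.5, 0.4]
grip_width: -0.0001
gripper_force: 0.0
```

Request:
drive_tool(series=[[[0.0005, 0, 0], 0, 0], [[0.001, 0, 0], 0, 0], [[0.001, 0, 0], 0, 0]])

```text
time_s: 16.75
position: [0.5054, 0.0644, 0.063]
tool_rot: [[0.011, 1.0, 0.0], [1.0, -0.011, 0.002], [0.002, 0.0, -1.0]]
ft_force: [0.8, 0.6, -0.2]
grip_width: 0.0002
gripper_force: 0.1
```

Request:
drive_tool(series=[[[0.0005, 0, 0], 0, 0], [[0.001, 0, 0], 0, 0], [[0.001, 0, 0], 0, 0]])

```text
time_s: 17.05
position: [0.5055, 0.0654, 0.063]
tool_rot: [[0.011, 1.0, 0.001], [1.0, -0.011, 0.002], [0.002, 0.001, -1.0]]
ft_force: [-0.1, -0.7, -0.2]
grip_width: -0.0002
gripper_force: 0.2
```

Freely sliding again, so it isn't wedged yet.

Request:
drive_tool(series=[[[0.001, 0.0001, 0], 0, 0], [[0.002, 0.0002, 0], 0, 0], [[0.002, 0.0002, 0], 0, 0]])

```text
time_s: 17.35
position: [0.5056, 0.0674, 0.063]
tool_rot: [[0.011, 1.0, 0.0], [1.0, -0.011, 0.002], [0.002, 0.0, -1.0]]
ft_force: [0.8, -0.5, 0.1]
grip_width: -0.0002
gripper_force: 0.3
```

Request:
drive_tool(series=[[[0.001, 0.0001, 0], 0, 0], [[0.0015, 0.0002, 0], 0, 0], [[0.0015, 0.0002, 0], 0, 0]])

```text
time_s: 17.65
position: [0.5056, 0.0685, 0.0629]
tool_rot: [[0.011, 1.0, -0.0], [1.0, -0.011, 0.001], [0.001, -0.0, -1.0]]
ft_force: [-1.2, -4.4, 0.3]
grip_width: 0.0002
gripper_force: 2.2
```

Request:
drive_tool(series=[[[0.001, 0.0001, 0], 0, 0], [[0.0015, 0.0002, 0], 0, 0], [[0.0015, 0.0002, 0], 0, 0]])

```text
time_s: 17.95
position: [0.5057, 0.0687, 0.063]
tool_rot: [[0.011, 1.0, -0.001], [1.0, -0.011, -0.001], [-0.001, -0.001, -1.0]]
ft_force: [-4.3, -13.4, 3.4]
grip_width: -0.0005
gripper_force: 6.3
```

It's wedged: the force reached 13.4 N with almost no motion. Backing off and standing clear.

Request:
drive_tool(series=[[[0, 0, 0], 0, 0], [[0, 0, 0], 0, 0]])

```text
time_s: 18.15
position: [0.5057, 0.0687, 0.0629]
tool_rot: [[0.011, 1.0, -0.001], [1.0, -0.011, -0.001], [-0.001, -0.001, -1.0]]
ft_force: [-4.2, -11.8, 1.6]
grip_width: 0.0
gripper_force: 6.2
```

Request:
drive_tool(series=[[[-0.004, 0, 0], 0, 0], [[-0.012, 0, 0], 0, 0], [[-0.012, 0, -0.04], 0, 0], [[-0.03, 0, -0.09], 0, 0], [[-0.08, 0, -0.12], 0, 0], [[-0.13, 0, -0.12], 0, 0], [[-0.18, 0, -0.12], 0, 0], [[-0.2, 0, -0.12], 0, 0], [[-0.2, 0, -0.12], 0, 0], [[-0.2, 0, -0.12], 0, 0]])

```text
time_s: 19.15
position: [0.5038, -0.1301, 0.1825]
tool_rot: [[0.012, 1.0, 0.001], [1.0, -0.012, 0.003], [0.003, 0.001, -1.0]]
ft_force: [0.8, 0.4, 0.6]
grip_width: -0.0001
gripper_force: 0.0
```

```bash
python3 - <<'E'
from h import *
s=env.observe(); print(s['position'],s['ft_force'],s['time_s'])
for n in('scene','side'):
    d=grab(n); cv2.imwrite(f'pics/end_{n}.png',d['img'][...,::-1])
    P=cloud(d); k=P[(abs(P[...,0]-.506)<.028)&(P[...,1]<.2)&(P[...,1]>0)&(P[...,2]>.062)&(P[...,2]<.07)&(d['depth']>0)]
    print(n,len(k),np.percentile(k[:,1],[0,2,98,100]),np.percentile(k[:,2],[5,50,95]))
    c=np.polyfit(k[:,1],k[:,2],1); print('slope',c)
e=cv2.imread('pics/end_scene.png'); f=cv2.imread('pics/end_side.png')
g=lambda i,x,y:cv2.resize(i[y-75:y+75,x-50:x+50],(400,600))
cv2.imwrite('pics/end.png',np.hstack([g(e,295,180),g(f,261,195)]))
E
```

```text
[ 0.50376417 -0.13005439  0.18246538] [0.82996331 0.35644109 0.55212744] 19.15
scene 833 [0.04073793 0.04320311 0.18092529 0.18626579] [0.06384256 0.06666626 0.06918099]
slope [0.00054225 0.06652754]
side 224 [0.04271136 0.0437753  0.17965385 0.18322863] [0.06344782 0.06656048 0.06886721]
slope [0.00574021 0.06587083]
```

View pics/end.png

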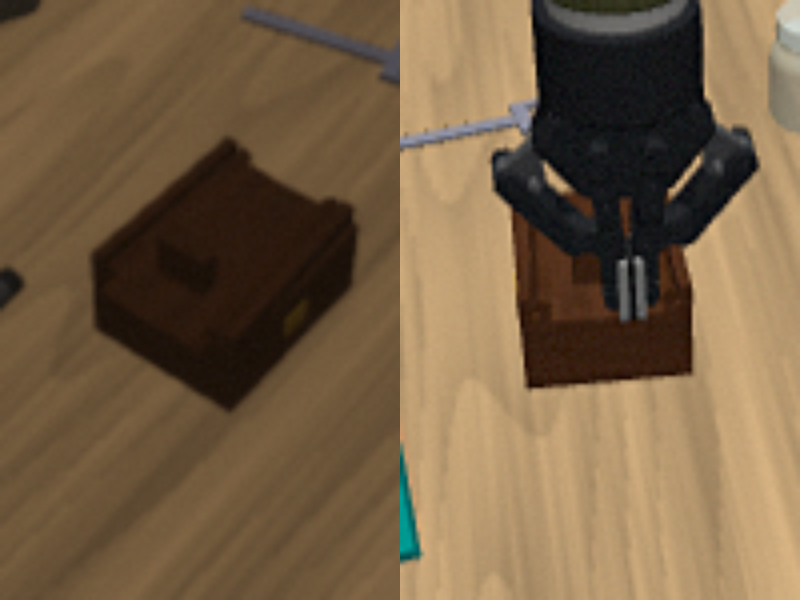

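The lid lies flat in the way, with its tail 16 mm out of the mouth and its nose 59 mm past the box's middle. Both are inside the wedged ranges, and the arm is clear. Handing in.

```bash
python3 -c "
from rig import env
print(env.close_job())"
```

```text
the job is handed in; nothing more can be done
None
```

The mahogany lid is in the box's way and wedged: after I let go, the highest push reading was 13.4 N, the lid lies flat with its tail about 16 mm out of the mouth, the arm stands clear, and I handed the job in at about 19 s (no result came back).

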